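# Sort the sprung bocal clamps by feel

### The arm

A 6-joint arm with a two-finger parallel gripper is mounted at the origin on the work surface. World frame = base frame: x ahead of the robot, y to its left, z up, the work surface at z = 0. Lengths are in m, angles in rad, forces in N, time in s.
With the tool pointing down it reaches from about 0.25 to 0.775 m from the base axis. Payload 4 kg.
Tool frame: the origin (TCP) lies on the centre line of the jaws, within the pads' length; the fingertips stand 17 mm ahead of it and the grasp point (between the pads) lies 2 mm behind it; z points along the fingers, y is the line along which they close (so a half turn about z gives the same grasp; the last joint's range is limited). The gripper opens to 94 mm and grips with 3 to 60 N. Pads are 16 mm wide; open, the fingers measure 119 mm over their backs; the gripper's body (75 mm by 177 mm) begins 78 mm behind the grasp point.
Start: joints at [1.155, 0.087, 1.371, -0, 1.684, -0.103], TCP at [0.169, 0.523, 0.223] pointing down, gripper open.
Joint ranges: [-3.1, 3.1], [-0.76, 2.03], [0.27, 2.55], [-1.08, 4.22], [0.17, 2.65], [-2.57, 2.57]. Speed limits (rad/s): [2.79, 2.79, 3.14, 3.14, 3.14, 3.14].

### API

Orientations are given as [roll, pitch, yaw] about the fixed x, y, z axes, in that order (R = Rz(yaw) Ry(pitch) Rx(roll)).
In Python, from bench import robot gives the robot as it stands.
- The arm moves only by the tool servo_tool, never from a script. Its argument "plan" is a list of rows, each a list of 7 numbers: the shift along the tool's x, y, z normalised to -1 to 1, where 1 is 0.1 m, then the turn, a rotation vector about the tool's x, y, z normalised to -1 to 1, where 1 is pi/2 rad, then the finger opening in mm, from 0 to 94. In form: [[x, y, z, ax, ay, az, gripper], ...]. A call has 1 to 12 rows; each row is the pose to reach, as a shift and turn from the pose commanded when the call began, along the tool's axes at that moment; what a row does not reach only later rows make up. A row lasts 1/12 s, in which the tool goes at most 41.7 mm and 7.16 degrees, less where a joint would pass 70% of its speed; a pose out of reach is approached as far as the arm can. A call with a number of a shift or a turn outside -1 to 1 is refused whole. A call with a gripper value outside its range is refused whole. The fingers move at their own pace and stop on an object; the grip force is fixed at half the most. Time passes only in rows, so rows that repeat a pose let the fingers close. It gives the time, the measured TCP pose, the force, the opening and the grip force at its end, in the units of the state.
- robot.get_obs(): the state, without advancing time (a new reading comes with each control period).
- robot.snapshot(name): name is "side" or "top" or "wrist"; returns the picture (420x560x3 uint8, red, green, blue); there is no depth.
- robot.camera_params(name): a dict with "camera_matrix" (3x3 intrinsics, pixels), "distortion" ([k1, k2, p1, p2, k3] as OpenCV has them; the pictures are not rectified), "rvec" (rotation vector, rad) and "tvec" (3), from world to camera coordinates, as OpenCV has them; the wrist camera has in their place "tool_from_camera" (4x4, takes a point from camera to tool coordinates, whose origin is the TCP and whose axes are the flange's). Camera axes: x right, y down, z forward; pixel columns grow to the right and rows downward; lengths in m; the calibration is good to about 2 mm. A picture is of the moment at which its call begins: read the wrist's pose just before it. camera_params takes no time and is no camera call.
- robot.close_job(): hands the job in; it is judged then, once.
Trained networks look in the newest picture that a camera, given by its name, has taken for a name from the list of things; names that differ only in an ending like _2 or _b are one class to them, and where a whole thing is asked for, a point or a joint stands for the part that bears it (a point fixed in the world has none). Each returns a list of dicts, best first, with "conf" (0 to 1); they miss things now and then, are a little off and sometimes report something else, mostly with a low value. They report only what shows in the picture. A call takes as long as a camera call. They do not tell look-alikes from the thing itself.
- robot.find_in(thing, camera): "extent" ([centre column, centre row, width, height] in pixels, round what is visible of it).
The state is a dict: "time": time; "joint_positions": joint angles; "qvel": joint speeds; "joint_torque": joint torques, N m; "tool_pos": TCP position; "ee_rot": TCP orientation; "wrist_force": force on the tool from outside, world axes, zero at the start; "wrist_torque": the same for the moment, N m; "width": finger opening in m; "finger_force": force on a finger pad.
Only numpy, scipy, OpenCV 4.12 (cv2) and the standard library are available. Lean on these libraries where they do the work, as an engineer would, in place of code of your own. Each camera call takes 0.05 s, during which the arm holds its last target. There are 200 camera calls.

### The job

One of the three sprung bocal clamps has gone soft, which shows only when its cheeks are squeezed together between the fingers: put that one into the round scrap tin, and stand the two firm ones upright in the wooden tray, one in each bay. Set every clamp down rather than letting it drop, and leave the other things on the bench where they are.

Things in the scene. Friction and masses are not known exactly. Their poses are not given: they have to be found in the camera images.
- clamp_a: One of three clamps alike to the eye: two upright boxwood cheeks (36 mm long in x, 11 mm thick in y) 24 mm apart, cork lining, coil spring and brass pins between, on a walnut sole 34 x 40 x 6 mm. 46 mm over the cheeks along its y, 60 mm tall, about 0.12 kg. Origin: centre of the sole's underside, z up. Squeeze and grasp along its y, on the cheeks' outer faces; looks and place do not tell which is soft.
- clamp_b: Clamp just like clamp_a in looks, sizes and axes. Of the three, one is soft and two are firm. A firm clamp starts to give at about 8 N and stops after 2 mm (44 mm over the cheeks) however hard it is gripped; a soft one gives from about 2 N and closes by 8 mm (38 mm over the cheeks) at about 6 N, then stops.
- clamp_c: Clamp just like clamp_a and clamp_b in looks, sizes and axes. In each clamp only the cheek on its +y side slides, towards the other, and it springs back when let go. Gripped by its upper half it stays clear of the tray's and tin's rims.
- tray: Fixed shallow wooden tray, 185 mm (its x) by 97 mm (its y), rim 16 mm high, walls 5 mm, a 16 mm high wall across the middle makes two square bays of about 85 x 87 mm, floor 5 mm thick. Origin: centre of the underside. It and the tin may swap sides of the bench.
- bay_0 (a point): Centre of the floor of the tray's bay on the tray's -x side, 5 mm above the worktop, axes as the tray's.
- bay_1 (a point): Centre of the floor of the tray's bay on the tray's +x side, 5 mm above the worktop, axes as the tray's.
- tin_in (a point): Centre of the inner floor of the fixed round steel scrap tin: outside diameter 124 mm, inside about 115 mm, rim 24 mm above the worktop, floor 4 mm thick.
- reamer_handle: Boxwood reamer handle lying on the worktop, 100 mm along its x, 20 mm thick; origin at the underside's centre. Not part of the job; leave where it is.
- bore_gauge: Black ebony bore gauge lying on the worktop, 100 mm along its x, 14 mm thick; origin at the underside's centre. Not part of the job; leave where it is.
- mandrel: Brass mandrel rod lying on the worktop, 240 mm along its x, 12 mm thick; origin at the underside's centre. Not part of the job; leave where it is.
- bocal: Curved nickel-silver bocal lying on the worktop, about 300 mm long along its x, 100 mm wide, up to 15 mm high; origin near its middle, on the worktop. Not part of the job; leave where it is.
- oil_jar: Small amber glass jar, 44 mm across, 55 mm tall; origin at the underside's centre. Not part of the job; leave where it is.
- bore_brush: Small brush lying on the worktop, 150 mm along its x; origin under its middle. Not part of the job; leave where it is.
Not all that is in view belongs to the job. What is shaped like the clamp_c but blue is not meant. Leave any purple look-alike of the clamp_a alone.

How it is judged:
At the end, for the whole second after the job is handed in: The two firm clamps stand upright (within 0.12 rad) on the tray floor, one in each bay (origin within 35 mm of bay centre in tray x and y, 5 mm in height); the soft one is in the scrap tin (origin within 50 mm of its centre, at most 30 mm above its floor); all at rest (((x of clamp_a in the frame of bay_0 between -0.035 and 0.035 m and y of clamp_a in the frame of bay_0 between -0.035 and 0.035 m and z of clamp_a in the frame of bay_0 between -0.004 and 0.005 m and angle between each of clamp_a, clamp_c's own z axis and vertical below 0.12 rad and x of clamp_c in the frame of bay_1 between -0.035 and 0.035 m and y of clamp_c in the frame of bay_1 between -0.035 and 0.035 m and z of clamp_c in the frame of bay_1 between -0.004 and 0.005 m) or (x of clamp_a in the frame of bay_1 between -0.035 and 0.035 m and y of clamp_a in the frame of bay_1 between -0.035 and 0.035 m and z of clamp_a in the frame of bay_1 between -0.004 and 0.005 m and angle between each of clamp_a, clamp_c's own z axis and vertical below 0.12 rad and x of clamp_c in the frame of bay_0 between -0.035 and 0.035 m and y of clamp_c in the frame of bay_0 between -0.035 and 0.035 m and z of clamp_c in the frame of bay_0 between -0.004 and 0.005 m)) and horizontal distance between clamp_b and tin_in below 0.05 m and z of clamp_b in the frame of tin_in between -0.004 and 0.03 m and linear speed of each of clamp_a, clamp_b, clamp_c below 0.02 m/s); the robot touches nothing.
It fails at once if a clamp is dropped (falls free of the fingers faster than 0.6 m/s, a fall of about 20 mm) ((linear speed of clamp_a above 0.6 m/s and contact force between the fingers and clamp_a below 0.2 N) or (linear speed of clamp_b above 0.6 m/s and contact force between the fingers and clamp_b below 0.2 N) or (linear speed of clamp_c above 0.6 m/s and contact force between the fingers and clamp_c below 0.2 N)).
It fails at once if one of the other things on the bench is moved by more than 30 mm (distance of any of reamer_handle, bore_gauge, mandrel, bocal, oil_jar, bore_brush from where it was at the start of the episode above 0.03 m).
It also fails if it takes over 67 s, if anything falls off the work surface, if the arm or the gripper's body presses on something with over 40 N, if the wrist force passes 120 N, or if a joint passes its speed limit or range.

## Working session

There is one attempt and no reset: what is moved stays moved. The work goes in short steps, Python scripts to look and compute and a tool call to move; the robot and the scene stay as the last step left them, time stands still between calls to the robot, and variables do not carry over. Pictures are saved under pics/ and viewed, at most 10 in all, crops included, and the job is handed in when it is done.

Besides the shell and the picture viewer there is one more tool, called after "Request:" as name(argument=value, ...) on one line, values as JSON. servo_tool: Moves the arm, as the interface text tells. Scaled input: -1 to 1 covers 0.1 m each way for a shift and pi/2 rad each way for a turn. Its arguments: {"type":"object","properties":{"plan":{"type":"array","items":{"type":"array","items":{"type":"number"}}}},"required":["plan"]}

```bash
mkdir -p pics; ls; python3 - <<'E'
from bench import robot
import cv2
o=robot.get_obs();print(o)
for c in("top","side"):
    im=robot.snapshot(c);cv2.imwrite(f"pics/{c}0.png",im[:,:,::-1])
    p=robot.camera_params(c);print(c,p)
    for t in["clamp_a","tray","tin_in"]:
        print(t,[(round(d["conf"],2),[round(float(x),1) for x in d["extent"]]) for d in robot.find_in(t,c)])
print(robot.camera_params("wrist"))
E
```

```text
pics
{'time': 0.0, 'joint_positions': array([ 1.15491011e+00,  8.79375959e-02,  1.37221981e+00, -3.37868420e-05,
        1.68359483e+00, -1.03112074e-01]), 'qvel': array([-6.94395014e-05, -9.23811009e-04,  2.65289962e-04, -1.44050960e-03,
        7.71347441e-04, -2.52359993e-03]), 'joint_torque': array([ 4.80682775e-04, -3.40182602e+01, -3.02426040e+01,  7.17076147e-02,
        3.30380606e-02, -2.00905392e-04]), 'tool_pos': array([0.16905175, 0.52284642, 0.22133113]), 'ee_rot': array([-3.13944108e+00, -1.88882612e-04,  2.82881454e+00]), 'wrist_force': array([-0.08333828,  0.87940389,  0.56805399]), 'wrist_torque': array([ 0.02187092,  0.00963743, -0.04226835]), 'finger_force': 0.0, 'width': 0.09410466385975097}
top {'camera_matrix': array([[540.80156474,   0.        , 277.96757395],
       [  0.        , 540.80156474, 212.80611724],
       [  0.        ,   0.        ,   1.        ]]), 'distortion': array([-0.16253596,  0.        ,  0.        ,  0.        ,  0.        ]), 'rvec': array([ 2.21518966, -2.15236718,  0.12371347]), 'tvec': array([-0.03030692,  0.54770809,  1.13952243])}
cl
[... 944 characters left out ...]
tray [(0.56, [406.6, 359.5, 107.2, 114.3])]
tin_in [(0.96, [201.1, 157.2, 53.2, 37.1])]
{'camera_matrix': array([[348.79125288,   0.        , 283.64251107],
       [  0.        , 348.79125288, 210.55503958],
       [  0.        ,   0.        ,   1.        ]]), 'distortion': array([-0.069401,  0.      ,  0.      ,  0.      ,  0.      ]), 'tool_from_camera': array([[-1.21397535e-04, -9.64494961e-01, -2.64101221e-01,
         7.73631446e-02],
       [ 9.99999586e-01,  1.21098402e-04, -9.01912846e-04,
        -1.27745417e-03],
       [ 9.01872631e-04, -2.64101221e-01,  9.64494547e-01,
        -1.62891527e-01],
       [ 0.00000000e+00,  0.00000000e+00,  0.00000000e+00,
         1.00000000e+00]])}
```

```bash
python3 - <<'E'
import cv2
a=cv2.imread("pics/top0.png")[140:350,90:470]
cv2.imwrite("pics/top0c.png",cv2.resize(a,(798,441),interpolation=cv2.INTER_CUBIC))
E
```

```text
(no output)
```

View pics/side0.png

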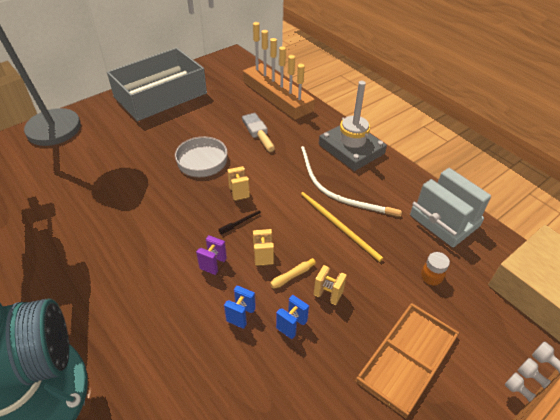

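View pics/top0c.png

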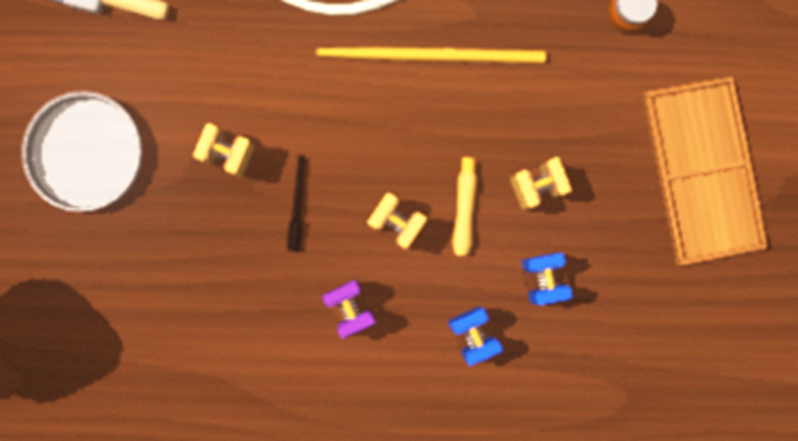

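The side view shows three yellow clamps at (237,184), (262,248) and (330,287). The blue look-alikes are at (240,308) and (293,317), and the purple one is at (211,256).

In the top view:
- **Candidates:** yellow at (197,211), (279,245) and (347,228); blue at (349,273) and (318,300); purple at (258,285). The yellow reamer handle is at about (311,238).
- **Choice:** the three yellow ones. The crop above confirms that each has two cheeks with a spring between them.
- **Tin and tray:** the tin is at (130,211) and the tray at (427,222).

Next I'll fit the poses.

```bash
cat > h.py <<'E'
import numpy as np,cv2
from bench import robot
from scipy.optimize import minimize
from scipy.spatial.transform import Rotation as R
def proj(P,p): return cv2.projectPoints(np.float64(P),p["rvec"],p["tvec"],p["camera_matrix"],p["distortion"])[0].reshape(-1,2)
def ray(uv,p,z):
    n=cv2.undistortPoints(np.float64(uv).reshape(-1,1,2),p["camera_matrix"],p["distortion"]).reshape(-1,2)
    Rm=cv2.Rodrigues(p["rvec"])[0];o=-Rm.T@p["tvec"];d=np.c_[n,np.ones(len(n))]@Rm
    return o+d*((z-o[2])/d[:,2])[:,None]
def boxes(x,y,a,z0=0.):
    c,s=np.cos(a),np.sin(a);out=[]
    for sy in(-1,1):
        B=np.array([[i*.018,sy*(.0175+j*.0055),k] for i in(-1,1) for j in(-1,1) for k in(.006,.06)])
        out.append(np.c_[x+c*B[:,0]-s*B[:,1],y+s*B[:,0]+c*B[:,1],B[:,2]+z0])
    return out
E
python3 - <<'E'
from h import *
S=4;data={}
for c in("top","side"):
    im=cv2.imread(f"pics/{c}0.png");h=cv2.cvtColor(im,cv2.COLOR_BGR2HSV)
    m=cv2.inRange(h,(18,90,110),(38,255,255));data[c]=(m,robot.camera_params(c))
    print(c,[h[int(r),int(q)] for q,r in ([(193,209),(203,213)] if c=="top" else [(237,190),(262,255)])])
cl=[((197,211),(237,184)),((279,245),(262,248)),((347,228),(330,287))]
T=data["top"][1]
for t,s in cl:
    g=ray([t],T,.04)[0]
    crops={}
    for c,uv in(("top",t),("side",s)):
        m=data[c][0];u0,v0=uv[0]-30,uv[1]-35
        mm=m[v0:v0+70,u0:u0+60];n,l,st,ce=cv2.connectedComponentsWithStats(mm)
        keep=np.zeros_like(mm)
        for i in range(1,n):
            if np.hypot(*(ce[i]-(30,35)))<16 and st[i,4]>15: keep[l==i]=1
        crops[c]=(cv2.resize(keep,None,fx=S,fy=S,interpolation=cv2.INTER_NEAREST),u0,v0)
    def cost(q):
        J=0
        for c in crops:
            k,u0,v0=crops[c];M=np.zeros_like(k)
            for B in boxes(*q):
                cv2.fillConvexPoly(M,cv2.convexHull(np.int32(np.round((proj(B,data[c][1])-(u0-.5,v0-.5))*S))),1)
            J+=1-(M&k).sum()/(M|k).sum()
        return J
    best=min((minimize(cost,[g[0],g[1],a],method="Nelder-Mead",options=dict(initial_simplex=[[g[0],g[1],a],[g[0]+.01,g[1],a],[g[0],g[1]+.01,a],[g[0],g[1],a+.3]])) for a in np.arange(0,np.pi,.4)),key=lambda r:r.fun)
    print(t,best.x.round(4),round(best.fun,3))
cor=np.array([(646,93),(733,78),(767,247),(680,264)])/2.1+(90,140)
C=ray(cor,T,.016)[:,:2];print("tray",C.round(3),"ctr",C.mean(0).round(4))
L=(C[2]+C[3]-C[0]-C[1])/2;u=L/np.hypot(*L);print("len",np.hypot(*L),"bays",C.mean(0)-.045*u,C.mean(0)+.045*u,"yaw",np.arctan2(u[1],u[0]))
print("tin",ray([(130.5,211.5)],T,.02),ray([(201.1,157.2)],data["side"][1],.014))
for n in["mandrel","reamer_handle","bore_gauge"]:print(n,robot.find_in(n,"top")[:1])
E
```

```text
top [array([ 24, 167, 255], dtype=uint8), array([ 28, 110, 255], dtype=uint8)]
side [array([ 18, 155, 168], dtype=uint8), array([ 18, 155, 171], dtype=uint8)]
(197, 211) [ 0.5469  0.1622 -0.3818] 0.826
(279, 245) [ 0.4794 -0.0167 -0.5639] 0.727
(347, 228) [ 0.5217 -0.1628  0.3973] 0.752
tray [[ 0.62  -0.278]
 [ 0.64  -0.373]
 [ 0.461 -0.41 ]
 [ 0.442 -0.316]] ctr [ 0.5409 -0.3439]
len 0.18262528471031744 bays [ 0.58491963 -0.33463741] [ 0.49685114 -0.35318306] yaw -2.9340429234790637
tin [[0.54215166 0.3066803  0.02      ]] [[0.53715909 0.30540823 0.014     ]]
mandrel [{'extent': [294.2, 167.4, 106.9, 5.6], 'conf': 0.95}]
reamer_handle [{'extent': [311.4, 236.8, 8.9, 45.2], 'conf': 0.6}]
bore_gauge [{'extent': [230.5, 237.2, 11.8, 44.0], 'conf': 0.62}]
```

```bash
cat >> h.py <<'E'
def go(x,y,z,yaw,start=None):
    o=robot.get_obs();p=np.array(o["tool_pos"]);w=o["ee_rot"][2]
    if start is not None: p,w=np.array(start[:3]),start[3]
    d=np.array([x,y,z])-p;c,s=np.cos(w),np.sin(w)
    t=np.array([c*d[0]+s*d[1],s*d[0]-c*d[1],-d[2]])*10
    dy=(w-yaw+np.pi)%(2*np.pi)-np.pi
    print("t",round(o["time"],2),"pos",p.round(4),"yaw",round(w,3),"-> shift",t.round(3),"az",round(dy/(np.pi/2),3),"tilt",np.round(o["ee_rot"][:2],3))
E
python3 - <<'E'
from h import *
go(.547,.162,.17,-.382+np.pi)
E
```

```text
t 0.55 pos [0.1692 0.5233 0.2225] yaw 2.829 -> shift [-4.706 -2.275  0.525] az 0.044 tilt [3.142 0.   ]
```

Request:
servo_tool(plan=[[-0.94, -0.455, 0, 0, 0, 0, 94], [-0.94, -0.455, 0, 0, 0, 0, 94], [-0.94, -0.455, 0, 0, 0, 0, 94], [-0.94, -0.455, 0, 0, 0, 0, 94], [-0.94, -0.455, 0, 0, 0, 0, 94]])

```text
time: 0.97
tool_pos: [0.2452, 0.4508, 0.2228]
ee_rot: [3.141, -0.0, 2.827]
wrist_force: [0.4, 0.1, 0.2]
width: 0.0938
finger_force: 0.0
```

Request:
servo_tool(plan=[[-0.94, -0.455, 0, 0, 0, 0, 94], [-0.94, -0.455, 0, 0, 0, 0, 94], [-0.94, -0.455, 0, 0, 0, 0, 94], [-0.94, -0.455, 0, 0, 0, 0, 94], [-0.94, -0.455, 0, 0, 0, 0, 94]])

```text
time: 1.38
tool_pos: [0.3199, 0.3795, 0.2225]
ee_rot: [3.141, -0.001, 2.828]
wrist_force: [-0.1, -0.1, 0.5]
width: 0.0937
finger_force: 0.0
```

Request:
servo_tool(plan=[[-0.94, -0.455, 0, 0, 0, 0, 94], [-0.94, -0.455, 0, 0, 0, 0, 94], [-0.94, -0.455, 0, 0, 0, 0, 94], [-0.94, -0.455, 0, 0, 0, 0, 94], [-0.94, -0.455, 0, 0, 0, 0, 94]])

```text
time: 1.8
tool_pos: [0.3949, 0.3079, 0.2223]
ee_rot: [3.141, -0.002, 2.829]
wrist_force: [-0.5, 0.4, -0.3]
width: 0.094
finger_force: 0.0
```

Request:
servo_tool(plan=[[-0.94, -0.455, 0, 0, 0, 0, 94], [-0.94, -0.455, 0, 0, 0, 0, 94], [-0.94, -0.455, 0, 0, 0, 0, 94], [-0.94, -0.455, 0, 0, 0, 0, 94], [-0.94, -0.455, 0, 0, 0, 0, 94]])

```text
time: 2.22
tool_pos: [0.4702, 0.236, 0.2223]
ee_rot: [3.141, -0.002, 2.83]
wrist_force: [-1.0, -0.2, 0.0]
width: 0.0941
finger_force: 0.0
```

Request:
servo_tool(plan=[[-0.94, -0.455, 0, 0, 0, 0, 94], [-0.94, -0.455, 0, 0, 0, 0, 94], [-0.94, -0.455, 0, 0, 0, 0, 94], [-0.94, -0.455, 0, 0, 0, 0, 94], [-0.94, -0.455, 0, 0, 0, 0, 94], [-0.94, -0.455, 0, 0, 0, 0, 94]])

```text
time: 2.72
tool_pos: [0.5451, 0.1646, 0.2226]
ee_rot: [3.141, -0.001, 2.832]
wrist_force: [1.0, 0.6, 0.4]
width: 0.0939
finger_force: 0.0
```

Now a close wrist look, with the fitted model overlaid on the picture.

```bash
cat >> h.py <<'E'
def wcam():
    o=robot.get_obs();p=robot.camera_params("wrist");T=np.eye(4)
    T[:3,:3]=R.from_euler("xyz",o["ee_rot"]).as_matrix();T[:3,3]=o["tool_pos"]
    W=np.linalg.inv(T@p["tool_from_camera"]);im=robot.snapshot("wrist")[:,:,::-1].copy()
    p["rvec"]=cv2.Rodrigues(W[:3,:3])[0];p["tvec"]=W[:3,3];return im,p
def draw(im,p,q):
    for B in boxes(*q): cv2.polylines(im,[cv2.convexHull(np.int32(proj(B,p))) ,np.int32(proj(B[[1,3,7,5]],p))],True,(0,0,255),1)
E
python3 - <<'E'
from h import *
im,p=wcam();cv2.imwrite("pics/w1raw.png",im)
for q in[(.5469,.1622,-.3818),(.4794,-.0167,-.5639)]:draw(im,p,q)
uv=np.int32(proj(np.array([[.5397+.0575*np.cos(a),.306+.0575*np.sin(a),.024] for a in np.arange(0,6.3,.2)]),p))
cv2.polylines(im,[uv],False,(0,255,0),1)
cv2.imwrite("pics/w1.png",im)
E
```

```text
(no output)
```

View pics/w1.png

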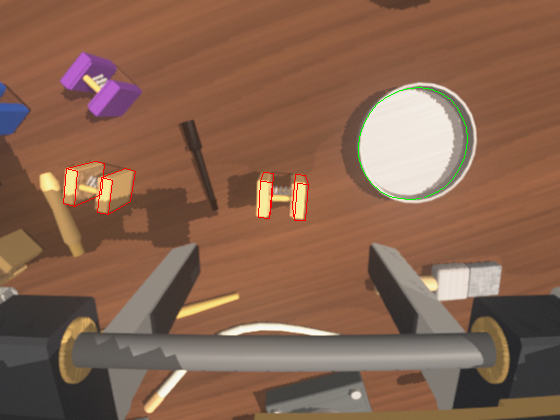

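The fit overlays the yellow clamp at (283,196) well, and the tin at (415,143) agrees within a few mm. I'll descend onto this clamp.

```bash
python3 -c "
from h import *
go(.5469,.1622,.045,-.382+np.pi)"
```

```text
t 2.77 pos [0.5451 0.1645 0.2228] yaw 2.832 -> shift [-0.025 -0.017  1.778] az 0.046 tilt [ 3.141e+00 -1.000e-03]
```

Request:
servo_tool(plan=[[-0.025, -0.017, 0.4, 0, 0, 0.046, 94], [-0.025, -0.017, 0.8, 0, 0, 0.046, 94], [-0.025, -0.017, 0.9, 0, 0, 0.046, 94], [-0.025, -0.017, 0.9, 0, 0, 0.046, 94]])

```text
time: 3.1
tool_pos: [0.5446, 0.1607, 0.1284]
ee_rot: [-3.137, -0.008, 2.759]
wrist_force: [-0.7, 0.6, 0.6]
width: 0.094
finger_force: 0.0
```

Request:
servo_tool(plan=[[0, 0, 0.25, 0, 0, 0, 94], [0, 0, 0.5, 0, 0, 0, 94], [0, 0, 0.7, 0, 0, 0, 94], [0, 0, 0.878, 0, 0, 0, 94], [0, 0, 0.878, 0, 0, 0, 94], [0, 0, 0.878, 0, 0, 0, 94]])

```text
time: 3.6
tool_pos: [0.5489, 0.1607, 0.0464]
ee_rot: [3.14, 0.001, 2.758]
wrist_force: [0.0, 0.7, 0.3]
width: 0.0941
finger_force: 0.0
```

Request:
servo_tool(plan=[[0, 0, 0, 0, 0, 0, 30], [0, 0, 0, 0, 0, 0, 30], [0, 0, 0, 0, 0, 0, 30], [0, 0, 0, 0, 0, 0, 30], [0, 0, 0, 0, 0, 0, 30], [0, 0, 0, 0, 0, 0, 30], [0, 0, 0, 0, 0, 0, 30], [0, 0, 0, 0, 0, 0, 30], [0, 0, 0, 0, 0, 0, 30], [0, 0, 0, 0, 0, 0, 30], [0, 0, 0, 0, 0, 0, 30], [0, 0, 0, 0, 0, 0, 30]])

```text
time: 4.6
tool_pos: [0.5483, 0.1596, 0.0449]
ee_rot: [-3.141, 0.0, 2.756]
wrist_force: [-0.3, -2.0, 2.3]
width: 0.0372
finger_force: 29.9
```

The width is 37 mm, so this one is soft and goes into the tin.

Request:
servo_tool(plan=[[0, 0, -0.2, 0, 0, 0, 30], [0, 0, -0.4, 0, 0, 0, 30], [0, 0, -0.6, 0, 0, 0, 30], [0, 0, -0.6, 0, 0, 0, 30], [0, 0, -0.6, 0, 0, 0, 30]])

```text
time: 5.02
tool_pos: [0.549, 0.1602, 0.1052]
ee_rot: [3.14, 0.002, 2.757]
wrist_force: [0.2, -0.4, -1.1]
width: 0.037
finger_force: 29.9
```

```bash
python3 -c "
from h import *
go(.540,.306,.0495,-.382+np.pi);print(robot.get_obs()['width'])"
```

```text
t 5.02 pos [0.549  0.1602 0.1052] yaw 2.757 -> shift [0.631 1.317 0.557] az -0.002 tilt [3.14e+00 2.00e-03]
0.03697454554886498
```

Request:
servo_tool(plan=[[0.1, 0.2, 0, 0, 0, 0, 30], [0.2, 0.4, 0, 0, 0, 0, 30], [0.3, 0.6, 0, 0, 0, 0, 30], [0.4, 0.8, 0, 0, 0, 0, 30], [0.48, 1.0, 0, 0, 0, 0, 30], [0.48, 1.0, 0, 0, 0, 0, 30]])

```text
time: 5.52
tool_pos: [0.5395, 0.2739, 0.1017]
ee_rot: [-3.141, -0.004, 2.76]
wrist_force: [-0.4, -0.4, -1.5]
width: 0.0372
finger_force: 29.9
```

Request:
servo_tool(plan=[[0.08, 0.16, 0, 0, 0, 0, 30], [0.15, 0.317, 0, 0, 0, 0, 30], [0.15, 0.317, 0.15, 0, 0, 0, 30], [0.15, 0.317, 0.3, 0, 0, 0, 30], [0.15, 0.317, 0.4, 0, 0, 0, 30], [0.15, 0.317, 0.4, 0, 0, 0, 30]])

```text
time: 6.02
tool_pos: [0.5367, 0.3039, 0.0596]
ee_rot: [-3.135, -0.006, 2.756]
wrist_force: [0.6, -0.2, -1.8]
width: 0.0367
finger_force: 29.9
```

```bash
python3 -c "
from h import *
go(.540,.306,.0495,-.382+np.pi);print(robot.get_obs()['width'])"
```

```text
t 6.02 pos [0.5367 0.3039 0.0596] yaw 2.756 -> shift [-0.023  0.032  0.101] az -0.002 tilt [-3.135 -0.006]
0.03673974178276309
```

Request:
servo_tool(plan=[[0, 0, 0, 0, 0, 0, 30], [0, 0, 0.03, 0, 0, 0, 30], [0, 0, 0.06, 0, 0, 0, 30], [0, 0, 0.08, 0, 0, 0, 30], [0, 0, 0.09, 0, 0, 0, 30], [0, 0, 0.09, 0, 0, 0, 30], [0, 0, 0.09, 0, 0, 0, 30]])

```text
time: 6.6
tool_pos: [0.5395, 0.3056, 0.0559]
ee_rot: [3.141, 0.0, 2.757]
wrist_force: [0.2, 0.6, -0.9]
width: 0.0371
finger_force: 29.9
```

Request:
servo_tool(plan=[[0, 0, 0.02, 0, 0, 0, 30], [0, 0, 0.04, 0, 0, 0, 30], [0, 0, 0.06, 0, 0, 0, 30], [0, 0, 0.065, 0, 0, 0, 30], [0, 0, 0.065, 0, 0, 0, 30]])

```text
time: 7.02
tool_pos: [0.5393, 0.3056, 0.0491]
ee_rot: [-3.142, -0.0, 2.757]
wrist_force: [-0.2, 0.6, -0.4]
width: 0.037
finger_force: 29.9
```

Request:
servo_tool(plan=[[0, 0, 0.008, 0, 0, 0, 30], [0, 0, 0.008, 0, 0, 0, 30], [0, 0, 0.008, 0, 0, 0, 70], [0, 0, 0.008, 0, 0, 0, 70], [0, 0, 0.008, 0, 0, 0, 70], [0, 0, 0.008, 0, 0, 0, 70]])

```text
time: 7.52
tool_pos: [0.5394, 0.3055, 0.0483]
ee_rot: [-3.142, 0.0, 2.757]
wrist_force: [0.2, -0.7, -0.1]
width: 0.0603
finger_force: 0.0
```

Request:
servo_tool(plan=[[0, 0, -0.2, 0, 0, 0, 90], [0, 0, -0.5, 0, 0, 0, 90], [0, 0, -0.8, 0, 0, 0, 90], [0, 0, -1.0, 0, 0, 0, 90], [0, 0, -1.0, 0, 0, 0, 90]])

```text
time: 7.93
tool_pos: [0.5421, 0.3068, 0.1549]
ee_rot: [3.134, 0.008, 2.756]
wrist_force: [0.1, 0.2, 0.7]
width: 0.0894
finger_force: 0.0
```

```bash
python3 -c "
from h import *
im,p=wcam();cv2.imwrite('pics/w2.png',im);go(.4794,-.0167,.15,-.564+np.pi)"
```

```text
t 7.98 pos [0.541  0.3063 0.1518] yaw 2.757 -> shift [-0.642 -3.225  0.018] az 0.114 tilt [3.137 0.005]
```

View pics/w2.png

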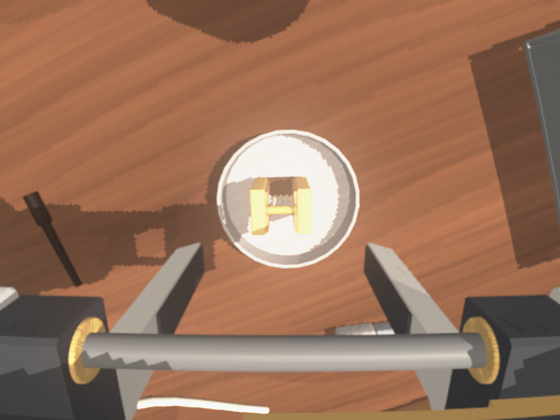

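The soft clamp stands upright in the tin, at about (281,206). On to the middle clamp.

Request:
servo_tool(plan=[[-0.16, -0.806, 0, 0, 0, 0, 94], [-0.16, -0.806, 0, 0, 0, 0, 94], [-0.16, -0.806, 0, 0, 0, 0, 94], [-0.16, -0.806, 0, 0, 0, 0, 94]])

```text
time: 8.32
tool_pos: [0.5227, 0.223, 0.146]
ee_rot: [-3.139, -0.003, 2.754]
wrist_force: [0.1, -0.0, 0.7]
width: 0.094
finger_force: 0.0
```

Request:
servo_tool(plan=[[-0.16, -0.806, 0, 0, 0, 0, 94], [-0.16, -0.806, 0, 0, 0, 0, 94], [-0.16, -0.806, 0, 0, 0, 0, 94], [-0.16, -0.806, 0, 0, 0, 0, 94]])

```text
time: 8.65
tool_pos: [0.5082, 0.1437, 0.1474]
ee_rot: [3.141, -0.001, 2.754]
wrist_force: [-0.2, 0.4, 0.0]
width: 0.0936
finger_force: 0.0
```

Request:
servo_tool(plan=[[-0.16, -0.806, 0, 0, 0, 0, 94], [-0.16, -0.806, 0, 0, 0, 0, 94], [-0.16, -0.806, 0, 0, 0, 0, 94], [-0.16, -0.806, 0, 0, 0, 0, 94]])

```text
time: 8.98
tool_pos: [0.4934, 0.0637, 0.148]
ee_rot: [3.141, -0.001, 2.755]
wrist_force: [-0.2, 0.3, 0.7]
width: 0.0941
finger_force: 0.0
```

Request:
servo_tool(plan=[[-0.16, -0.806, 0, 0, 0, 0.114, 94], [-0.16, -0.806, 0, 0, 0, 0.114, 94], [-0.16, -0.806, 0, 0, 0, 0.114, 94], [-0.16, -0.806, 0, 0, 0, 0.114, 94], [-0.16, -0.806, 0, 0, 0, 0.114, 94], [-0.16, -0.806, 0, 0, 0, 0.114, 94]])

```text
time: 9.48
tool_pos: [0.4781, -0.0153, 0.1482]
ee_rot: [3.141, -0.001, 2.58]
wrist_force: [0.5, -0.1, 0.0]
width: 0.0939
finger_force: 0.0
```

```bash
python3 - <<'E'
from h import *
im,p=wcam()
for q in[(.5217,-.1628,.3973),(.4794,-.0167,-.5639)]:draw(im,p,q)
uv=np.int32(proj(np.array([[.620,-.278,.016],[.640,-.373,.016],[.461,-.410,.016],[.442,-.316,.016]]),p));cv2.polylines(im,[uv],True,(0,255,0),1)
cv2.imwrite("pics/w3.png",im);go(.4794,-.0167,.045,-.564+np.pi)
E
```

```text
t 9.53 pos [ 0.4781 -0.0154  0.1482] yaw 2.581 -> shift [-0.018 -0.004  1.032] az 0.002 tilt [ 3.141e+00 -1.000e-03]
```

View pics/w3.png

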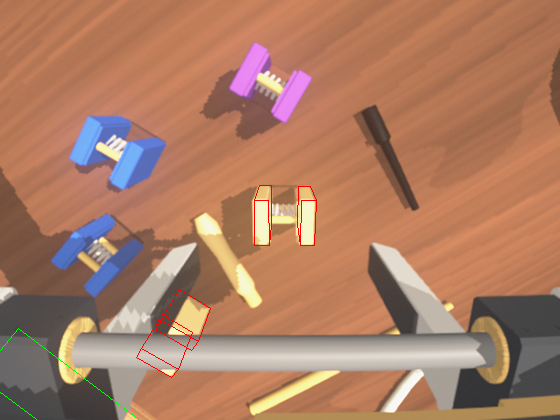

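The fit matches the yellow clamp at (284,216). The reamer handle lies below fingertip height. Descending and squeezing.

Request:
servo_tool(plan=[[-0.018, 0, 0.3, 0, 0, 0, 80], [-0.018, 0, 0.6, 0, 0, 0, 80], [-0.018, 0, 0.85, 0, 0, 0, 80], [-0.018, 0, 1.0, 0, 0, 0, 80], [-0.018, 0, 1.0, 0, 0, 0, 80], [-0.018, 0, 1.0, 0, 0, 0, 80]])

```text
time: 10.03
tool_pos: [0.4787, -0.017, 0.0477]
ee_rot: [-3.141, -0.002, 2.579]
wrist_force: [0.9, -0.0, 0.5]
width: 0.08
finger_force: 0.0
```

Request:
servo_tool(plan=[[0, 0, 0.02, 0, 0, 0, 30], [0, 0, 0.02, 0, 0, 0, 30], [0, 0, 0.02, 0, 0, 0, 30], [0, 0, 0.02, 0, 0, 0, 30], [0, 0, 0.02, 0, 0, 0, 30], [0, 0, 0.02, 0, 0, 0, 30], [0, 0, 0.02, 0, 0, 0, 30], [0, 0, 0.02, 0, 0, 0, 30], [0, 0, 0.02, 0, 0, 0, 30], [0, 0, 0.02, 0, 0, 0, 30]])

```text
time: 10.87
tool_pos: [0.4794, -0.0187, 0.0473]
ee_rot: [-3.141, 0.001, 2.577]
wrist_force: [-1.4, -1.1, 6.1]
width: 0.0435
finger_force: 30.0
```

The width is 43.5 mm, so it's firm. It goes to the far bay at (0.585, -0.335).

Request:
servo_tool(plan=[[0, 0, -0.2, 0, 0, 0, 30], [0, 0, -0.45, 0, 0, 0, 30], [0, 0, -0.7, 0, 0, 0, 30], [0, 0, -0.95, 0, 0, 0, 30], [0, 0, -0.95, 0, 0, 0, 30], [0, 0, -0.95, 0, 0, 0, 30]])

```text
time: 11.37
tool_pos: [0.4799, -0.0182, 0.1421]
ee_rot: [3.14, 0.002, 2.577]
wrist_force: [-0.0, -0.9, -0.9]
width: 0.0431
finger_force: 30.0
```

```bash
python3 -c "
from h import *
go(.585,-.335,.053,-.565+np.pi);print(robot.get_obs()['width'])"
```

```text
t 11.37 pos [ 0.4799 -0.0182  0.1421] yaw 2.577 -> shift [-2.582 -2.115  0.891] az 0.001 tilt [3.14e+00 2.00e-03]
0.04305836487879625
```

Request:
servo_tool(plan=[[-0.2, -0.17, 0, 0, 0, 0, 30], [-0.4, -0.34, 0, 0, 0, 0, 30], [-0.6, -0.5, 0, 0, 0, 0, 30], [-0.8, -0.65, 0, 0, 0, 0, 30], [-0.9, -0.74, 0, 0, 0, 0, 30]])

```text
time: 11.78
tool_pos: [0.5149, -0.1306, 0.1382]
ee_rot: [-3.14, -0.004, 2.576]
wrist_force: [-0.1, 0.3, -1.2]
width: 0.0433
finger_force: 30.0
```

Request:
servo_tool(plan=[[-0.2, -0.17, 0, 0, 0, 0, 30], [-0.4, -0.34, 0, 0, 0, 0, 30], [-0.6, -0.5, 0, 0, 0, 0, 30], [-0.8, -0.65, 0, 0, 0, 0, 30], [-0.9, -0.74, 0, 0, 0, 0, 30]])

```text
time: 12.2
tool_pos: [0.5517, -0.2411, 0.1388]
ee_rot: [-3.141, -0.003, 2.576]
wrist_force: [-0.7, -0.9, -1.6]
width: 0.0431
finger_force: 30.0
```

Request:
servo_tool(plan=[[-0.2, -0.17, 0, 0, 0, 0, 30], [-0.4, -0.34, 0, 0, 0, 0, 30], [-0.6, -0.5, 0, 0, 0, 0, 30], [-0.78, -0.635, 0, 0, 0, 0, 30], [-0.78, -0.635, 0, 0, 0, 0, 30], [-0.78, -0.635, 0, 0, 0, 0, 30]])

```text
time: 12.7
tool_pos: [0.5835, -0.3346, 0.1391]
ee_rot: [3.141, -0.004, 2.576]
wrist_force: [-0.4, -0.3, -0.8]
width: 0.0432
finger_force: 30.0
```

```bash
python3 -c "
from h import *
im,p=wcam()
C=ray((np.array([(646,93),(733,78),(767,247),(680,264)])/2.1+(90,140)),robot.camera_params('top'),.016)
cv2.polylines(im,[np.int32(proj(C,p))],True,(0,255,0),1)
draw(im,p,(.5217,-.1628,.3973))
cv2.imwrite('pics/w4.png',im)
go(.585,-.335,.053,-.565+np.pi)"
```

```text
t 12.75 pos [ 0.5835 -0.3339  0.1396] yaw 2.577 -> shift [-0.019 -0.001  0.866] az 0.001 tilt [ 3.14  -0.004]
```

View pics/w4.png

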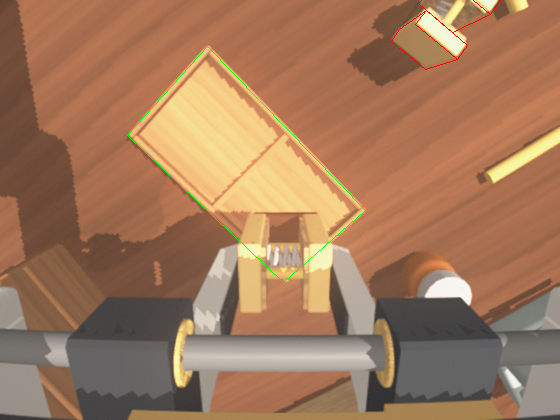

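The tray outline (green) overlays well, and the clamp is over the far bay. The amber jar at (440,280) is clear of the fingers. Lowering.

Request:
servo_tool(plan=[[-0.019, 0, 0.2, 0, 0, 0, 30], [-0.019, 0, 0.4, 0, 0, 0, 30], [-0.019, 0, 0.6, 0, 0, 0, 30], [-0.019, 0, 0.7, 0, 0, 0, 30], [-0.019, 0, 0.77, 0, 0, 0, 30], [-0.019, 0, 0.8, 0, 0, 0, 30], [-0.019, 0, 0.82, 0, 0, 0, 30], [-0.019, 0, 0.83, 0, 0, 0, 30], [-0.019, 0, 0.83, 0, 0, 0, 30]])

```text
time: 13.5
tool_pos: [0.5862, -0.3362, 0.0595]
ee_rot: [3.142, 0.002, 2.578]
wrist_force: [0.6, 0.0, -1.1]
width: 0.0433
finger_force: 30.0
```

Request:
servo_tool(plan=[[0, 0, 0.02, 0, 0, 0, 30], [0, 0, 0.04, 0, 0, 0, 30], [0, 0, 0.06, 0, 0, 0, 30], [0, 0, 0.065, 0, 0, 0, 30], [0, 0, 0.07, 0, 0, 0, 30], [0, 0, 0.07, 0, 0, 0, 30]])

```text
time: 14.0
tool_pos: [0.5859, -0.3362, 0.0524]
ee_rot: [-3.142, 0.001, 2.577]
wrist_force: [-0.7, -0.0, 3.2]
width: 0.0431
finger_force: 30.0
```

Request:
servo_tool(plan=[[0, 0, 0, 0, 0, 0, 62], [0, 0, 0, 0, 0, 0, 62], [0, 0, 0, 0, 0, 0, 62], [0, 0, 0, 0, 0, 0, 62], [0, 0, 0, 0, 0, 0, 62]])

```text
time: 14.42
tool_pos: [0.5855, -0.3359, 0.0509]
ee_rot: [-3.142, -0.001, 2.577]
wrist_force: [0.7, 0.6, 0.2]
width: 0.0619
finger_force: 0.0
```

Request:
servo_tool(plan=[[0, 0, -0.2, 0, 0, 0, 62], [0, 0, -0.5, 0, 0, 0, 62], [0, 0, -0.8, 0, 0, 0, 62], [0, 0, -1.0, 0, 0, 0, 62], [0, 0, -1.0, 0, 0, 0, 62]])

```text
time: 14.83
tool_pos: [0.588, -0.3376, 0.1582]
ee_rot: [-3.141, 0.011, 2.577]
wrist_force: [0.7, -0.7, 1.2]
width: 0.0618
finger_force: 0.0
```

```bash
python3 -c "
from h import *
go(.5217,-.1628,.15,.397)
go(.5217,-.1628,.15,.397+np.pi)"
```

```text
t 14.83 pos [ 0.588  -0.3376  0.1582] yaw 2.577 -> shift [1.495 1.122 0.082] az 1.388 tilt [-3.141  0.011]
t 14.83 pos [ 0.588  -0.3376  0.1582] yaw 2.577 -> shift [1.495 1.122 0.082] az -0.612 tilt [-3.141  0.011]
```

Request:
servo_tool(plan=[[0.75, 0.56, 0, 0, 0, -0.612, 62], [0.75, 0.56, 0, 0, 0, -0.612, 90], [0.75, 0.56, 0, 0, 0, -0.612, 90], [0.75, 0.56, 0, 0, 0, -0.612, 90], [0.75, 0.56, 0, 0, 0, -0.612, 90], [0.75, 0.56, 0, 0, 0, -0.612, 90], [0.75, 0.56, 0, 0, 0, -0.612, 90], [0.75, 0.56, 0, 0, 0, -0.612, 90], [0.75, 0.56, 0, 0, 0, -0.612, 90], [0.75, 0.56, 0, 0, 0, -0.612, 90]])

```text
time: 15.67
tool_pos: [0.5517, -0.2482, 0.15]
ee_rot: [3.14, -0.001, -2.747]
wrist_force: [0.5, -0.1, 0.3]
width: 0.09
finger_force: 0.0
```

```bash
python3 -c "
from h import *
im,p=wcam()
draw(im,p,(.5217,-.1628,.3973));draw(im,p,(.585,-.336,-.565,.005))
cv2.imwrite('pics/w5.png',im)
go(.5217,-.1628,.15,.397+np.pi)"
```

```text
t 15.72 pos [ 0.5518 -0.2483  0.1502] yaw -2.747 -> shift [-0.051  0.905  0.002] az -0.001 tilt [ 3.14e+00 -1.00e-03]
```

View pics/w5.png

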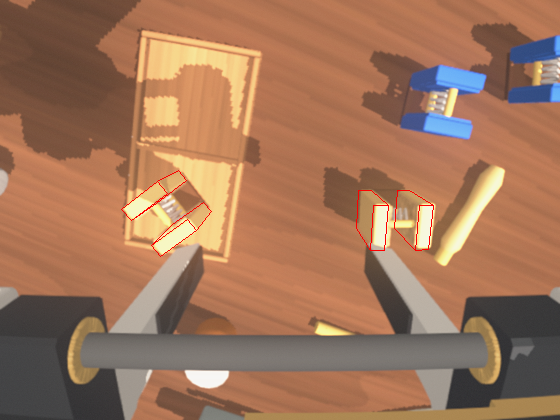

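The second clamp stands upright in its bay at (168,212), and the third one's fit at (395,220) is good. Going for the third.

Request:
servo_tool(plan=[[-0.051, 0.905, 0, 0, 0, 0, 80], [-0.051, 0.905, 0, 0, 0, 0, 80], [-0.051, 0.905, 0, 0, 0, 0, 80], [-0.051, 0.905, 0, 0, 0, 0, 80], [-0.051, 0.905, 0, 0, 0, 0, 80]])

```text
time: 16.13
tool_pos: [0.5222, -0.1632, 0.1516]
ee_rot: [-3.14, 0.0, -2.744]
wrist_force: [-0.2, 0.1, 0.2]
width: 0.0803
finger_force: 0.0
```

Request:
servo_tool(plan=[[0, 0, 0.3, 0, 0, 0, 80], [0, 0, 0.6, 0, 0, 0, 80], [0, 0, 0.85, 0, 0, 0, 80], [0, 0, 1.0, 0, 0, 0, 80], [0, 0, 1.0, 0, 0, 0, 80], [0, 0, 1.0, 0, 0, 0, 80], [0, 0, 1.0, 0, 0, 0, 80]])

```text
time: 16.72
tool_pos: [0.5231, -0.1644, 0.0527]
ee_rot: [-3.14, 0.002, -2.746]
wrist_force: [-0.4, -0.6, 0.5]
width: 0.0798
finger_force: 0.0
```

Request:
servo_tool(plan=[[0, 0, 0.02, 0, 0, 0, 30], [0, 0, 0.02, 0, 0, 0, 30], [0, 0, 0.02, 0, 0, 0, 30], [0, 0, 0.02, 0, 0, 0, 30], [0, 0, 0.02, 0, 0, 0, 30], [0, 0, 0.02, 0, 0, 0, 30], [0, 0, 0.02, 0, 0, 0, 30], [0, 0, 0.02, 0, 0, 0, 30], [0, 0, 0.02, 0, 0, 0, 30], [0, 0, 0.02, 0, 0, 0, 30]])

```text
time: 17.55
tool_pos: [0.5224, -0.1633, 0.05]
ee_rot: [-3.141, 0.001, -2.744]
wrist_force: [-0.8, -0.9, 3.6]
width: 0.0432
finger_force: 30.0
```

Firm as well (43.2 mm), with the TCP 50 mm above the clamp's base. Lifting and turning on the way to the near bay.

Request:
servo_tool(plan=[[0, 0, -0.2, 0, 0, 0, 30], [0, 0, -0.45, 0, 0, 0, 30], [0, 0, -0.7, 0, 0, 0, 30], [0, 0, -0.9, 0, 0, 0, 30], [0, 0, -0.9, 0, 0, 0.04, 30], [0, 0, -0.9, 0, 0, 0.08, 30], [0, 0, -0.9, 0, 0, 0.12, 30], [0, 0, -0.9, 0, 0, 0.12, 30], [0, 0, -0.9, 0, 0, 0.12, 30]])

```text
time: 18.3
tool_pos: [0.5213, -0.1628, 0.1383]
ee_rot: [3.14, -0.002, -2.931]
wrist_force: [-0.2, -0.3, -1.5]
width: 0.0434
finger_force: 30.0
```

```bash
python3 -c "
from h import *
go(.497,-.353,.055,.207+np.pi);print(robot.get_obs()['width'])"
```

```text
t 18.3 pos [ 0.5213 -0.1628  0.1383] yaw -2.931 -> shift [ 0.635 -1.81   0.833] az 0.002 tilt [ 3.14e+00 -2.00e-03]
0.04339915942061796
```

Request:
servo_tool(plan=[[0.07, -0.2, 0, 0, 0, 0, 30], [0.14, -0.4, 0, 0, 0, 0, 30], [0.21, -0.6, 0, 0, 0, 0, 30], [0.28, -0.8, 0, 0, 0, 0, 30], [0.317, -0.905, 0, 0, 0, 0, 30]])

```text
time: 18.72
tool_pos: [0.509, -0.26, 0.1386]
ee_rot: [3.141, -0.001, -2.933]
wrist_force: [-1.0, 1.0, -1.0]
width: 0.0435
finger_force: 30.0
```

Request:
servo_tool(plan=[[0.07, -0.2, 0, 0, 0, 0, 30], [0.14, -0.4, 0, 0, 0, 0, 30], [0.21, -0.6, 0, 0, 0, 0, 30], [0.28, -0.8, 0, 0, 0, 0, 30], [0.317, -0.905, 0, 0, 0, 0, 30], [0.317, -0.905, 0, 0, 0, 0, 30], [0.317, -0.905, 0, 0, 0, 0, 30]])

```text
time: 19.3
tool_pos: [0.4973, -0.3528, 0.1388]
ee_rot: [3.14, -0.0, -2.933]
wrist_force: [0.1, 0.3, -1.5]
width: 0.0433
finger_force: 30.0
```

```bash
python3 -c "
from h import *
go(.497,-.353,.055,.207+np.pi);print(robot.get_obs()['width'])"
```

```text
t 19.3 pos [ 0.4973 -0.3528  0.1388] yaw -2.933 -> shift [ 0.003 -0.002  0.838] az 0.001 tilt [ 3.14 -0.  ]
0.04325184081124025
```

Request:
servo_tool(plan=[[0, 0, 0.2, 0, 0, 0, 30], [0, 0, 0.4, 0, 0, 0, 30], [0, 0, 0.6, 0, 0, 0, 30], [0, 0, 0.7, 0, 0, 0, 30], [0, 0, 0.76, 0, 0, 0, 30], [0, 0, 0.79, 0, 0, 0, 30], [0, 0, 0.81, 0, 0, 0, 30], [0, 0, 0.81, 0, 0, 0, 30], [0, 0, 0.81, 0, 0, 0, 30]])

```text
time: 20.05
tool_pos: [0.498, -0.3536, 0.0596]
ee_rot: [-3.14, 0.001, -2.933]
wrist_force: [-0.4, -0.2, -1.8]
width: 0.0434
finger_force: 30.0
```

Request:
servo_tool(plan=[[0, 0, 0.02, 0, 0, 0, 30], [0, 0, 0.035, 0, 0, 0, 30], [0, 0, 0.045, 0, 0, 0, 30], [0, 0, 0.05, 0, 0, 0, 30], [0, 0, 0.05, 0, 0, 0, 30], [0, 0, 0.05, 0, 0, 0, 30]])

```text
time: 20.55
tool_pos: [0.4978, -0.3536, 0.055]
ee_rot: [-3.14, 0.001, -2.933]
wrist_force: [-1.1, 0.7, 4.7]
width: 0.043
finger_force: 30.0
```

Contact. Releasing and rising clear.

Request:
servo_tool(plan=[[0, 0, 0, 0, 0, 0, 62], [0, 0, 0, 0, 0, 0, 62], [0, 0, 0, 0, 0, 0, 62], [0, 0, 0, 0, 0, 0, 62], [0, 0, 0, 0, 0, 0, 62]])

```text
time: 20.97
tool_pos: [0.4973, -0.3533, 0.0529]
ee_rot: [3.141, -0.0, -2.933]
wrist_force: [-0.3, -0.2, -0.1]
width: 0.0618
finger_force: 0.0
```

Request:
servo_tool(plan=[[0, 0, -0.2, 0, 0, 0, 62], [0, 0, -0.5, 0, 0, 0, 62], [0, 0, -0.8, 0, 0, 0, 62], [0, 0, -1.0, 0, 0, 0, 62], [0, 0, -1.0, 0, 0, 0, 62]])

```text
time: 21.38
tool_pos: [0.4997, -0.3553, 0.1596]
ee_rot: [-3.133, 0.007, -2.933]
wrist_force: [0.1, -0.2, 1.0]
width: 0.0624
finger_force: 0.0
```

Request:
servo_tool(plan=[[0.5, 0.5, -0.4, 0, 0, 0.2, 62], [0.9, 0.9, -0.4, 0, 0, 0.2, 62], [0.9, 0.9, -0.4, 0, 0, 0.2, 62], [0.9, 0.9, -0.4, 0, 0, 0.2, 62], [0.9, 0.9, -0.4, 0, 0, 0.2, 62], [0.9, 0.9, -0.4, 0, 0, 0.2, 62], [0.9, 0.9, -0.4, 0, 0, 0.2, 62]])

```text
time: 21.97
tool_pos: [0.3914, -0.2844, 0.1924]
ee_rot: [3.141, -0.0, 3.037]
wrist_force: [0.2, 0.3, 0.1]
width: 0.062
finger_force: 0.0
```

```bash
python3 -c "
from h import *
cv2.imwrite('pics/side_end.png',robot.snapshot('side')[:,:,::-1])
a=robot.snapshot('top')[:,:,::-1]
im,p=wcam();cv2.imwrite('pics/end.png',np.hstack([cv2.resize(cv2.imread('pics/side_end.png'),(400,300)),cv2.resize(a,(400,300))]))"
```

```text
(no output)
```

View pics/end.png

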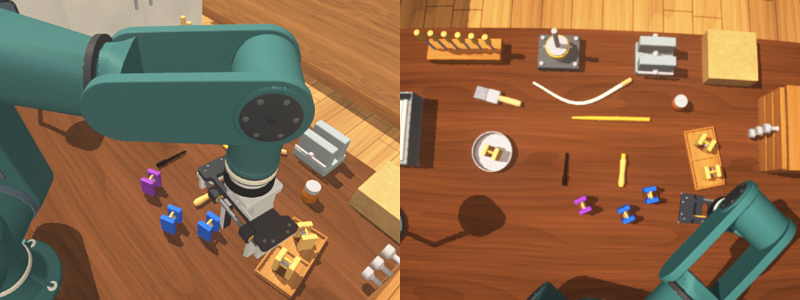

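The end pictures show both firm clamps upright, one in each tray bay (right panel, (707,141) and (712,172)), and the soft one in the tin at (492,153). Everything else is in its place.

```bash
python3 -c "
from bench import robot
print(robot.close_job())"
```

```text
the job is handed in; nothing more can be done
None
```

The job is handed in: the soft clamp (37 mm when squeezed) is in the scrap tin, the two firm ones (about 43 mm) stand upright one per tray bay, and nothing else on the bench looks moved; hand-in gave no verdict.

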